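# Finish loading the annealing tube and start it

### The job

One white glass blank already stands in the mouth of the leaning annealing tube. Feed the two other long blanks from the wooden block in after it, one after the other, each pushing the ones before it deeper, and gently press the last one in until the stack stops firmly at the bottom; leave the short offcut in the block. Then flip the guard cover on the control box right up until it stands open by itself, and press the start button under it fully down.

Things in the scene. Friction and masses are not known exactly. Their poses are not given: they have to be found in the camera images.
- muffle: white ceramic tube in the grey steel jacket of the furnace, fixed; leans 40 degrees from vertical towards the front (robot side). Origin: centre of the mouth (rim of the tube), 228 mm over the bench; z out of the mouth along the axis, y to the left, -x the low side. Bore 30 mm, closed at the foot; rim 41 mm outside, standing 16 mm out of a round 88 mm steel end plate
- apron_end (a point): outer end of the steel loading apron, a narrow half-pipe flush with the low side of the bore, 42 mm long, running out from the rim along the tube's axis; this point is on its inner face, 15 mm from the axis. It is 25 mm wide along y, 18 mm from the axis outside (its bracket, up to 29 mm out from the rim, 24 mm): fingers pass freely at both sides, +y and -y, down to the rim
- follower (a joint): flat plunger, 27 mm wide, in the bore under the blanks; it stays where it is pushed (7 N of drag). Value: how far it is pushed in (m): at 0 its face is 6 mm below the rim; at 0.203 it meets a firm stop (home; its face is sprung, 6 N/mm) and three stacked blanks then stand 16 mm out of the rim. A brass pointer on the jacket's left side shows it
- blank_a: white milk-glass blank, cylinder 26 mm in diameter and 75 mm long, ends chamfered 3 mm, about 0.09 kg; at the start it stands on the follower in the mouth of the tube, 39 to 45 mm of it out of the rim, resting on the apron. Origin: centre of its lower end; z along it, up
- blank_b: white milk-glass blank of the same size (26 x 75 mm), standing in a hole of the wooden block. Origin: centre of the end that is down at the start; z along it, up
- blank_c: like blank_b, in another hole of the block
- blank_a_mid (a point): middle of blank_a, 37.5 mm from either end
- blank_b_mid (a point): middle of blank_b
- blank_c_mid (a point): middle of blank_c
- offcut: short piece of the same glass, 26 mm in diameter and only 45 mm long, in another hole of the block; stays there. Origin: centre of its lower end
- block: wooden block, 216 x 62 x 40 mm, fixed, with four holes 29 mm wide and 26 mm deep in a row along its x, 48 mm apart (at -72, -24, 24 and 72 mm; the last is empty); long blanks stand 49 mm out of it. Origin: centre of its underside
- furnace: stand and control box of the furnace, fixed. Origin under its middle on the bench; -x is the front, y to the left. The grey control box is at its left, its top 74 mm over the bench.
- guard (a joint): clear hinged cover over the start button, 72 x 60 x 36 mm, hinged at its far lower edge; 0 closed, grows as it opens (rad), stop at 1.85. It weighs 50 g and swings almost freely: let go below about 1 rad it falls shut, beyond that it falls open to the stop.
- guard_tab (a point): middle of the gripping part of the black tab on the cover's front end, 8 mm below the tab's top when closed; the tab is 12 mm thick along the hinge line (furnace y), 24 mm wide across it, 30 mm tall over the cover's top
- guard_hinge (a point): middle of the cover's hinge line, which runs along furnace y
- start (a joint): grey round start button, 28 mm in diameter, 6 mm travel against a spring (5 N fully down); value is how far it is pressed (m)
- start_top (a point): centre of the top of the start button, 23 mm above the control box's top
- vessel_tongs: steel tongs with black grips lying on the bench, 180 mm long; bystander, leave alone
- brush2: bench brush with wooden handle, 189 mm long; bystander, leave alone
- jar: small amber jar, 57 mm wide, 62 mm tall; bystander, leave alone

How it is judged:
By the outcome, as a careful person would: the job done as asked, in the order asked, and still so for the second after the job is handed in, with the robot touching nothing.
It also fails if it takes over 72 s, if anything falls off the work surface, if the arm or the gripper's body presses on something with over 40 N, if the wrist force passes 120 N, or if a joint passes its speed limit or range.

### The arm

A 7-joint arm with a two-finger parallel gripper is mounted at the origin on a cart in front of the work surface, level with it; the furniture and walls round the work are solid. World frame = base frame: x ahead of the robot, y to its left, z up, the work surface at z = 0. Lengths are in m, angles in rad, forces in N, time in s.
With the tool pointing down it reaches from about 0.425 to 0.925 m from the base axis. Payload 6.8 kg.
Tool frame: the origin (TCP) lies midway between the tips of the shut fingers; the grasp point (between the pads) lies 19 mm behind it; x points along the fingers, y is the direction in which the jaws open and shut, and the axes are right-handed (so a half turn about x gives the same grasp; the last joint's range is limited). The gripper opens to 85 mm and grips with 20 to 120 N. Pads are 22 mm wide; open, the fingers measure 114 mm over their backs; the gripper's body (76 mm by 85 mm) begins 54 mm behind the grasp point. The pads swing forward as they close: fully open they stand 13 mm farther back than shut.
Start: joints at [1.097, 0.477, 0.022, 1.555, -0.011, 1.109, -0.083], TCP at [0.241, -0.63, 0.231] pointing down, gripper open.
Joint ranges: [-2.96, 2.96], [-0.34, 2.1], [-1.41, 1.46], [0.24, 2.44], [-1.37, 4.51], [0.17, 1.92], [-2.96, 2.96]. Speed limits (rad/s): [2.39, 2.39, 3.14, 3.14, 3.14, 3.14, 3.14].

### API

Orientations are given as a rotation vector (axis times angle).
In Python, from bench import r, viewer, nets gives the robot as it stands.
- The arm moves only by the shell command python3 -m pendant 'ROWS' [FORCE]. ROWS is JSON, one flat list of numbers, 5 for each row, row after row: the finger opening in mm, from 0 to 85.4, then the shift along the tool's x, y, z in mm, then the turn about the tool's x in rad. A call has 1 to 20 rows; each row shifts and turns the commanded pose from where the row before left it, along the tool's axes as they then stand; what a row does not reach is not made up. A row lasts 1/8 s, in which the tool goes at most 62.5 mm and 10.7 degrees, less where a joint would pass 70% of its speed; a pose out of reach is approached as far as the arm can. A call with a gripper value outside its range is refused whole. The fingers move at their own pace and stop on an object; FORCE is the grip in N (left out, the last holds). Time passes only in rows, so rows that do not move let the fingers close. It gives the time, the measured TCP pose, the force and the opening at its end, in the units of the state.
- r.get_obs(): the state, without advancing time (a new reading comes with each control period).
- viewer.grab_frame(name): name is "side" or "top" or "wrist"; returns (picture, depth): 420x560x3 uint8, red, green, blue; 420x560 float32, m along the optical axis (not along the pixel's ray), 0 where there is no reading.
- viewer.calibration(name): a dict with "mtx" (3x3 intrinsics, pixels), "world_to_cam" (4x4, takes a point from world to camera coordinates). Camera axes: x right, y up, looking along -z (the intrinsics and any distortion apply to the point x, -y, -z); pixel columns grow to the right and rows downward; lengths in m; the calibration is good to about 2 mm. The wrist camera is an equidistant fisheye: a pixel r from the principal point sees the ray r / f radians off the axis. A picture is of the moment at which its call begins: read the wrist's pose just before it. calibration takes no time and is no camera call; for the wrist camera it gives the pose at the moment of the call.
- r.hand_in(): hands the job in, once; it reports no verdict.
Trained networks look in the newest picture that a camera, given by its name, has taken for a name from the list of things; names that differ only in an ending like _2 or _b are one class to them, and where a whole thing is asked for, a point or a joint stands for the part that bears it (a point fixed in the world has none). Each returns a list of dicts, best first, with "score" (0 to 1); they miss things now and then, are a little off and sometimes report something else, mostly with a low value. They report only what shows in the picture. A call takes as long as a camera call.
- nets.look_for(name, camera): "location" ([x, y, z] in m, in world coordinates, good to about 4 mm: the middle of the surface that is visible of it).
- nets.silhouettes(name, camera): "mask" (420x560 bool, what is visible of it).
The state is a dict: "clock": time; "joints": joint angles; "qvel": joint speeds; "tau": joint torques, N m; "tcp_pos": TCP position; "orientation": TCP orientation; "contact_force": force on the tool from outside, world axes, zero at the start; "moment": the same for the moment, N m; "grip_width": finger opening in m.
Only numpy, scipy, OpenCV 4.12 (cv2) and the standard library are available. Lean on these libraries where they do the work, as an engineer would, in place of code of your own. Each camera call takes 0.05 s, during which the arm holds its last target. There are 200 camera calls.

## Working session

There is one attempt and no reset: what is moved stays moved. The work goes in short steps, Python scripts to look and compute and a shell command to move; the robot and the scene stay as the last step left them, time stands still between calls to the robot, and variables do not carry over. Pictures are saved under pics/ and viewed, about 8 in all and at most 12, crops included, and the job is handed in when it is done.

```bash
ls; mkdir -p pics
cat > h.py <<'E'
import numpy as np, cv2
from bench import r, viewer, nets
from scipy.spatial.transform import Rotation as R
def deproj(d,cal,mask=None):
    K=np.array(cal["mtx"]);T=np.linalg.inv(np.array(cal["world_to_cam"]))
    v,u=np.nonzero((d>0) if mask is None else (mask&(d>0)))
    z=d[v,u];p=np.c_[(u-K[0,2])/K[0,0]*z,-(v-K[1,2])/K[1,1]*z,-z,np.ones(len(z))]
    return (p@T.T)[:,:3],u,v
def save(n,im): cv2.imwrite("pics/"+n,im[:,:,::-1])
E
python3 - <<'E'
from h import *
np.set_printoptions(precision=4,suppress=True)
o=r.get_obs();print(o)
ims=[]
for c in("side","top"):
    im,d=viewer.grab_frame(c);save(c+"0.png",im);cal=viewer.calibration(c)
    print(c,{k:(np.array(v).tolist() if k!='world_to_cam' else np.linalg.inv(v).round(3).tolist()) for k,v in cal.items()})
    np.savez(c+"0.npz",im=im,d=d)
    for n in ["muffle","apron_end","blank_a","blank_a_mid","offcut","block","furnace","guard","guard_tab","guard_hinge","start_top"]:
        print(n,[(np.round(x["location"],3).tolist(),round(x["score"],2)) for x in nets.look_for(n,c)][:5])
print(r.get_obs()["clock"])
E
```

```text
pics
{'clock': 0.0, 'joints': array([ 1.0969,  0.4778,  0.0224,  1.5564, -0.0115,  1.1093, -0.0831]), 'qvel': array([-0.001 ,  0.0017,  0.0004, -0.0001,  0.0005,  0.0008,  0.0011]), 'tau': array([ -0.0007, -59.6453,   1.6079, -28.1196,   0.0125,   0.0094,
         0.    ]), 'tcp_pos': array([ 0.2412, -0.6298,  0.2303]), 'orientation': array([ 2.0221,  0.3759, -2.023 ]), 'contact_force': array([ 1.0895, -0.0911,  0.1518]), 'moment': array([ 0.0678, -0.0324,  0.0449]), 'grip_width': 0.08548413704483362}
side {'mtx': [[501.4051370713509, 0.0, 280.0784945853343], [0.0, 501.4051370713509, 217.8385107887626], [0.0, 0.0, 1.0]], 'world_to_cam': [[0.965, -0.226, 0.129, 0.768], [0.26, 0.843, -0.47, -0.716], [-0.003, 0.487, 0.873, 1.416], [0.0, 0.0, 0.0, 1.0]]}
muffle [([0.615, 0.137, 0.186], 0.96), ([0.761, -0.089, 0.036], 0.17)]
apron_end [([0.608, 0.137, 0.182], 0.58)]
blank_a [([0.513, -0.33, 0.088], 0.56)]
blank_a_mid [([0.526, 0.121, 0.253], 0.66)]
offcut [([0.411, -0.329, 0.059], 0.56)]
block [([0.494, -0.332, 0.04], 0.56)]
furnace [([0.59, 0.143, 0.096], 0.95), ([0.509, 0.274, 0.114], 0
[... 358 characters left out ...]
0.011, -0.039], [-0.008, 0.134, 0.991, 1.403], [0.0, 0.0, 0.0, 1.0]]}
muffle [([0.598, 0.148, 0.196], 0.8), ([0.524, 0.124, 0.258], 0.34)]
apron_end [([0.597, 0.151, 0.2], 0.89)]
blank_a [([0.521, 0.124, 0.252], 0.7), ([0.456, -0.322, 0.086], 0.51), ([0.503, -0.321, 0.087], 0.44)]
blank_a_mid [([0.522, 0.121, 0.259], 0.54), ([0.761, -0.099, 0.027], 0.23)]
offcut [([0.407, -0.325, 0.06], 0.5)]
block [([0.486, -0.318, 0.042], 0.91)]
furnace [([0.564, 0.198, 0.096], 0.71)]
guard [([0.514, 0.27, 0.111], 0.96), ([0.564, 0.198, 0.097], 0.21)]
guard_tab [([0.51, 0.27, 0.114], 0.8)]
guard_hinge [([0.51, 0.269, 0.111], 0.8)]
start_top [([0.513, 0.271, 0.11], 0.61), ([0.454, -0.318, 0.087], 0.57)]
1.2
```

View pics/side0.png

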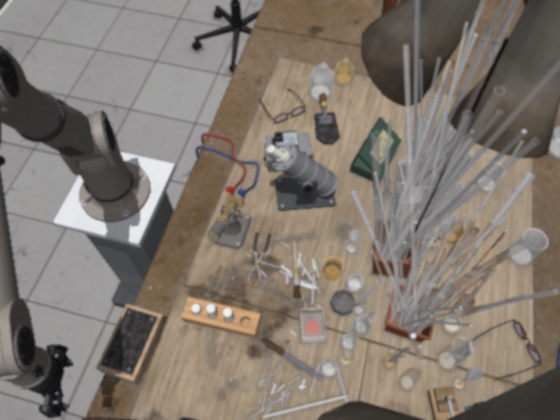

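View pics/top0.png

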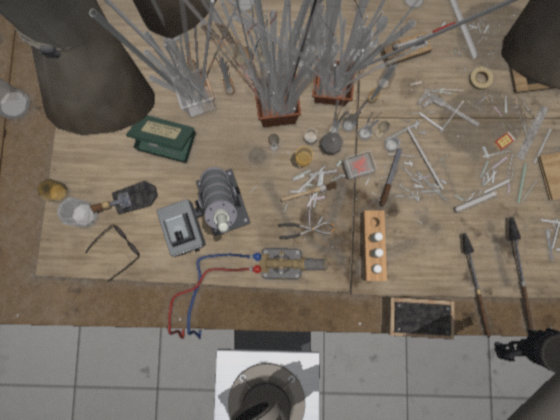

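```bash
cat > m.py <<'E'
from h import *
np.set_printoptions(precision=4,suppress=True)
print("toolR\n",R.from_rotvec(r.get_obs()["orientation"]).as_matrix())
def rect(P,n,up=None):
    (c,s,a)=cv2.minAreaRect((P[:,:2]*1000).astype(np.float32));print(n,len(P),"c",np.round(c,1),"s",np.round(s,1),"a",round(a,2),"z",P[:,2].mean().round(4))
for c in("side","top"):
    S=np.load(c+"0.npz");cal=viewer.calibration(c);P,u,v=deproj(S["d"],cal)
    def box(x0,x1,y0,y1,z0,z1): return P[(P[:,0]>x0)&(P[:,0]<x1)&(P[:,1]>y0)&(P[:,1]<y1)&(P[:,2]>z0)&(P[:,2]<z1)]
    print(c,"bench z",np.median(box(.5,.7,-.3,-.2,-.03,.03)[:,2]))
    rect(box(.3,.7,-.4,-.25,.03,.047),"block top")
    B=box(.36,.6,-.37,-.27,.052,.1)
    for x in (.408,.456,.503):
        q=B[np.abs(B[:,0]-x)<.02]; 
        if len(q): q=q[q[:,2]>q[:,2].max()-.012];print(" blank",x,len(q),q.mean(0),q.max(0)[2])
    rect(box(.42,.68,.2,.36,.066,.082),"box top")
    rect(box(.42,.68,.2,.36,.098,.118),"guard top")
    rect(box(.42,.68,.2,.36,.122,.16),"tab top")
    A=box(.45,.6,.07,.18,.24,.29); print("blank a top",len(A),A.mean(0),A[A[:,2]>.25].mean(0) if len(A) else 0)
    h=[(z,box(.3,.7,-.25,.07,z,z+.03)) for z in(.06,.1,.15)]
    for z,q in h:
        if len(q)>20: print("obst",z,len(q),q.min(0),q.max(0))
    M=box(.48,.75,.05,.21,.10,.30)
    np.save(c+"M.npy",M);print("M",len(M))
# jacket cylinder fit: axis pitch 40 known, yaw, offset, radius
from scipy.optimize import least_squares
M=np.vstack([np.load("sideM.npy"),np.load("topM.npy")])
def axis(y): return np.array([-np.sin(.698)*np.cos(y),-np.sin(.698)*np.sin(y),np.cos(.698)])
def f(p):
    a=axis(p[0]);o=np.array([p[1],p[2],.228]);d=M-o;s=d@a;rad=np.linalg.norm(d-np.outer(s,a),axis=1)
    w=(s<-.02)
    return np.where(w,rad-p[3],0)
for y0 in (0,.3):
    q=least_squares(f,[y0,.55,.13,.042],loss="soft_l1",f_scale=.003);print("yaw,ox,oy,rad",q.x,q.cost)
E
python3 m.py
```

```text
toolR
 [[ 0.      0.3577 -0.9338]
 [ 0.     -0.9338 -0.3577]
 [-1.     -0.     -0.    ]]
side bench z -0.00019984256398997147
block top 1345 c [ 450.9 -328.3] s [287.5  93. ] a 10.18 z 0.0398
 blank 0.408 55 [ 0.412  -0.3252  0.0593] 0.06714381572246353
 blank 0.456 61 [ 0.4603 -0.3244  0.0892] 0.09632113127545949
 blank 0.503 64 [ 0.5079 -0.3226  0.0888] 0.09642190121491412
box top 375 c [522.6 278.9] s [153.2 107.5] a 20.91 z 0.0748
guard top 249 c [575.1 266.6] s [ 85.3 211.6] a 77.84 z 0.1132
tab top 68 c [564.7 233.3] s [ 59.2 172. ] a 50.33 z 0.1367
blank a top 173 [0.5346 0.1251 0.251 ] [0.5168 0.1184 0.2592]
obst 0.06 68 [ 0.3992 -0.0554  0.0612] [0.4489 0.0699 0.0898]
obst 0.1 315 [ 0.3896 -0.0503  0.1   ] [0.4615 0.0478 0.1299]
obst 0.15 180 [ 0.4029 -0.1622  0.1502] [ 0.4417 -0.0595  0.1799]
M 1720
top bench z -0.00075788580300995
block top 1165 c [ 501.6 -320.9] s [410.9  92.8] a 10.11 z 0.0395
 blank 0.408 53 [ 0.4092 -0.3264  0.0585] 0.06597843260345537
 blank 0.456 58 [ 0.4576 -0.3245  0.0882] 0.09480287568262624
 blank 0.503 57 [ 0.5054 -0.3239  0.0881] 0.09343987621607064
box top 1109 c [557.7 278.2] s [239.4 140.5] a 2.24 z 0.0737
guard top 496 c [560.4 234.8] s [ 92.  210.2] a 50.12 z 0.1119
tab top 119 c [557.  227.3] s [ 29.3 170. ] a 62.31 z 0.1394
blank a top 185 [0.5275 0.1245 0.2529] [0.5132 0.119  0.259 ]
obst 0.06 56 [ 0.3932 -0.0538  0.077 ] [0.4423 0.0699 0.09  ]
obst 0.1 355 [ 0.389  -0.0533  0.1   ] [0.4522 0.0472 0.13  ]
obst 0.15 251 [ 0.3992 -0.1641  0.1502] [ 0.4385 -0.0641  0.1799]
M 1708
yaw,ox,oy,rad [0.0093 0.5219 0.1502 0.0489] 0.030033110820544717
yaw,ox,oy,rad [0.3006 0.535  0.1318 0.0416] 0.015029492596987678
```

```bash
python3 -m pendant '[85,-20,-20,-17,0, 85,-10,-41,-34,0, 85,-8,-41,-34,0, 85,-8,-41,-34,0, 85,-8,-41,-34,0, 85,-8,-41,-34,0, 85,-8,-41,-34,0, 85,-8,-41,-34,0, 85,-8,-41,-34,0, 85,-8,-41,-34,0, 85,-8,-41,-34,0, 85,-8,-41,-34,0, 85,-8,-41,-34,0, 85,-8,-41,-34,0, 85,-8,-41,-34,0, 85,0,-15,-13,-0.17, 85,0,0,0,-0.17, 85,0,0,0,-0.17, 85,0,0,0,-0.17, 85,0,0,0,-0.17]' 20 && python3 -m pendant '[85,0,0,0,-0.16,85,0,0,0,-0.16,85,0,0,0,-0.16,85,0,0,0,-0.17,85,0,0,0,0]'
cat > w.py <<'E'
import sys
from h import *
np.set_printoptions(precision=4,suppress=True)
from scipy.spatial.transform import Rotation as R
o=r.get_obs();cal=viewer.calibration("wrist");im,d=viewer.grab_frame("wrist");save(sys.argv[1]+".png",im)
np.savez(sys.argv[1]+".npz",im=im,d=d,K=cal["mtx"],T=cal["world_to_cam"])
print(o["clock"],o["tcp_pos"],"cam",np.linalg.inv(cal["world_to_cam"]).round(3).tolist(),np.array(cal["mtx"]).tolist())
for n in sys.argv[2:]:
    print(n,[(np.round(x["location"],4).tolist(),round(x["score"],2)) for x in nets.look_for(n,"wrist")][:4])
E
python3 w.py w1 blank_a muffle apron_end blank_a_mid guard guard_tab
```

```text
clock: 3.7
tcp_pos: [0.4961, 0.1193, 0.3654]
orientation: [1.462, 1.023, -1.462]
contact_force: [1.2, 0.9, 0.1]
grip_width: 0.0848
clock: 4.32
tcp_pos: [0.4962, 0.1192, 0.3654]
orientation: [0.991, 1.334, -0.99]
contact_force: [-0.8, -1.0, 0.2]
grip_width: 0.0851
4.325 [0.4962 0.1192 0.3654] cam [[0.957, -0.278, -0.083, 0.475], [0.29, 0.917, 0.273, 0.188], [0.0, -0.286, 0.958, 0.508], [0.0, 0.0, 0.0, 1.0]] [[325.19226210127806, 0.0, 279.6219620983843], [0.0, 325.19226210127806, 209.92076673498912], [0.0, 0.0, 1.0]]
blank_a [([0.5215, 0.1282, 0.255], 0.93)]
muffle [([0.5706, 0.1569, 0.2127], 0.96), ([0.5139, 0.2764, 0.1104], 0.17)]
apron_end [([0.5171, 0.1258, 0.2545], 0.67), ([0.5689, 0.1541, 0.21], 0.62)]
blank_a_mid [([0.6453, -0.1221, 0.0137], 0.69), ([0.5202, 0.1259, 0.2552], 0.61)]
guard [([0.5126, 0.2729, 0.1119], 0.87)]
guard_tab [([0.5126, 0.273, 0.1122], 0.82)]
```

```bash
cat >> h.py <<'E'
def fish(S,mask=None):
    d=S["d"];K=S["K"];T=np.linalg.inv(S["T"]);v,u=np.nonzero((d>0) if mask is None else (mask&(d>0)))
    z=d[v,u];a=(u-K[0,2])/K[0,0];b=(v-K[1,2])/K[1,1];t=np.hypot(a,b)+1e-12;k=np.tan(t)/t
    return (np.c_[a*k*z,-b*k*z,-z,np.ones(len(z))]@T.T)[:,:3],u,v
def fproj(S,P):
    P=np.atleast_2d(P);c=(np.c_[P,np.ones(len(P))]@S["T"].T)[:,:3];x,y,z=c[:,0],-c[:,1],-c[:,2]
    rr=np.hypot(x,y)+1e-12;t=np.arctan2(rr,z);K=S["K"];return np.c_[K[0,0]*t*x/rr+K[0,2],K[1,1]*t*y/rr+K[1,2]]
E
python3 - <<'E'
from h import *
from scipy.optimize import least_squares
np.set_printoptions(precision=4,suppress=True)
print(R.from_rotvec(r.get_obs()["orientation"]).as_matrix())
S=np.load("w1.npz")
ax=lambda y:np.array([-np.sin(.698)*np.cos(y),-np.sin(.698)*np.sin(y),np.cos(.698)])
Pa=[];Pm=[]
for c in("wrist","side","top"):
    g=nets.silhouettes("muffle",c);b=nets.silhouettes("blank_a",c)
    er=lambda m:cv2.erode(m.astype(np.uint8),np.ones((3,3)))>0
    for L,o in((g,Pm),(b,Pa)):
        for q in L[:1]:
            if c=="wrist": P=fish(S,er(q["mask"]))[0]
            else:
                Z=np.load(c+"0.npz");P=deproj(Z["d"],viewer.calibration(c),er(q["mask"]))[0]
            print(c,len(P),P.mean(0) if len(P) else 0,q["score"]);
            if c=="wrist": o.append(P)
            elif len(P): o.append(P) if o is Pm else None
M=np.vstack(Pm);A=np.vstack(Pa)
def f(p):
    a=ax(p[0]);d=M-[p[1],p[2],.228];s=d@a;rad=np.linalg.norm(d-np.outer(s,a),axis=1);return np.where(s<-.02,rad-p[3],0)
q=least_squares(f,[.3,.535,.13,.042],loss="soft_l1",f_scale=.002);print("muffle all",q.x,q.cost)
M0=M;M=Pm[0];q=least_squares(f,[.3,.535,.13,.042],loss="soft_l1",f_scale=.002);print("muffle wrist",q.x,q.cost)
a=ax(q.x[0])
def fa(p):
    d=A-[p[0],p[1],.26];s=d@a;rad=np.linalg.norm(d-np.outer(s,a),axis=1);return np.where(s<-.003,rad-.013,0)
# side surface points only: fit axis line
s=(A-np.array([q.x[1],q.x[2],.228]))@a;print("s range",np.percentile(s,[1,5,50,90,95,99]))
top=A[s>np.percentile(s,95)-.004];print("top face mean",top.mean(0),len(top))
im=S["im"].copy();o=np.array([q.x[1],q.x[2],.228])
for k in(0,.042,-.1):
    u=fproj(S,o+k*a)[0];cv2.drawMarker(im,(int(u[0]),int(u[1])),(255,0,0),cv2.MARKER_CROSS,8,1)
im=cv2.resize(im[60:340,120:480],None,fx=2,fy=2);save("w1b.png",im)
E
```

```text
[[ 0.0001  0.9571  0.2898]
 [-0.0001  0.2898 -0.9571]
 [-1.      0.      0.0001]]
wrist 8176 [0.5803 0.155  0.1985] 0.73
wrist 1370 [0.5209 0.1252 0.2536] 0.71
side 1288 [0.6161 0.1366 0.1712] 0.59
side 97 [0.5266 0.1188 0.2521] 0.47
top 1341 [0.604  0.1493 0.182 ] 0.57
top 55 [ 0.5039 -0.3196  0.0829] 0.62
muffle all [0.3594 0.5371 0.1286 0.0399] 0.004010548016908438
muffle wrist [0.357  0.5351 0.127  0.0417] 0.0013012727888461818
s range [-0.004   0.      0.0335  0.0439  0.0442  0.0447]
top face mean [0.51   0.1191 0.2622] 531
```

View pics/w1b.png

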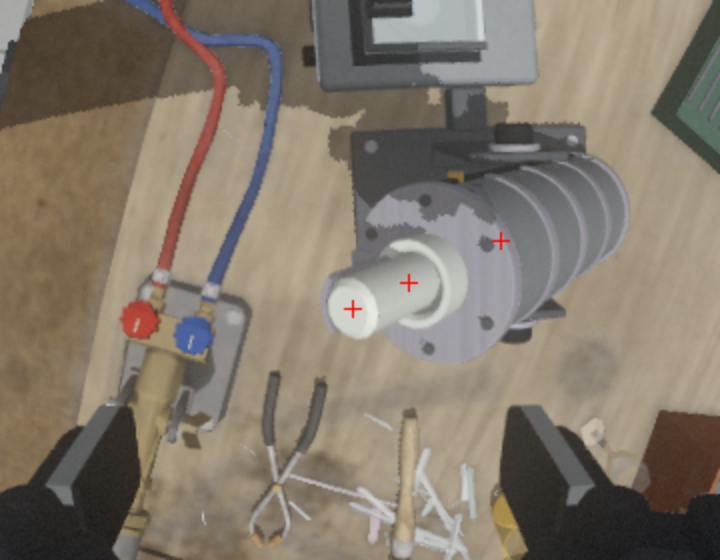

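```bash
python3 -m pendant '[85,10,-53.5,5,0, 85,44,0,0,0, 85,44.4,0,0,0, 85,0,0,0,0, 85,4.75,4,-0.2,0, 85,4.75,4,-0.2,0, 85,4.75,4,-0.2,0, 85,4.75,4,-0.2,0]' && python3 -m pendant '[85,4.75,4,-0.2,0,85,0,0,0,0]'
python3 - <<'E'
from h import *
from scipy.optimize import least_squares
np.set_printoptions(precision=4,suppress=True)
print(r.get_obs()["tcp_pos"])
S=np.load("w1.npz");P,u,v=fish(S)
m=(P[:,0]>.42)&(P[:,0]<.65)&(P[:,1]>.2)&(P[:,1]<.4)
for lo,hi,n in((.068,.08,"box"),(.1,.118,"guard"),(.125,.16,"tab")):
    k=np.zeros(S["d"].shape,np.uint8);s=m&(P[:,2]>lo)&(P[:,2]<hi);k[v[s],u[s]]=1
    nn,lab,st,_=cv2.connectedComponentsWithStats(k)
    for j in np.argsort(-st[1:,4])[:2]+1:
        q=P[s][lab[v[s],u[s]]==j]
        print(n,len(q),[np.round(t,1) for t in cv2.minAreaRect((q[:,:2]*1000).astype(np.float32))],q[:,2].mean(),q.min(0),q.max(0))
q=P[(P[:,2]>.15)&(P[:,1]<.07)&(P[:,0]>.35)&(P[:,0]<.7)];print("tall",len(q),q.min(0) if len(q) else 0,q.max(0) if len(q) else 0)
E
```

```text
clock: 5.98
tcp_pos: [0.462, 0.1046, 0.248]
orientation: [0.99, 1.334, -0.989]
contact_force: [-1.6, -1.1, 2.2]
grip_width: 0.0848
clock: 6.22
tcp_pos: [0.4657, 0.1061, 0.2432]
orientation: [0.989, 1.334, -0.989]
contact_force: [-1.1, 0.1, 2.9]
grip_width: 0.0851
[0.4657 0.1061 0.2432]
box 5019 [array([522.8, 277. ]), array([151.6, 104.8]), np.float64(20.9)] 0.07403816337811264 [0.4374 0.2043 0.0681] [0.6086 0.3491 0.08  ]
box 2 [array([647.9, 213. ]), array([1.1, 0. ]), np.float64(-155.8)] 0.07704246463968284 [0.6473 0.2128 0.0765] [0.6484 0.2132 0.0775]
guard 2695 [array([513.9, 273.5]), array([74.7, 63.5]), np.float64(20.3)] 0.11250063469741861 [0.4694 0.2323 0.1077] [0.5586 0.3157 0.1179]
guard 102 [array([629.6, 204.9]), array([ 8.9, 40.6]), np.float64(89.9)] 0.11001157546149433 [0.6093 0.2004 0.1005] [0.6499 0.2093 0.1177]
tab 407 [array([596.9, 209.7]), array([19.5, 44.6]), np.float64(89.1)] 0.14070431590584742 [0.5744 0.2    0.1259] [0.6191 0.2195 0.1464]
tab 268 [array([493.5, 265.5]), array([23. , 13.8]), np.float64(19.5)] 0.13914014958268406 [0.4818 0.2559 0.125 ] [0.5057 0.2757 0.1438]
tall 354 [ 0.4217 -0.1319  0.1502] [ 0.4409 -0.068   0.1776]
```

```bash
python3 w.py w2 blank_a
python3 - <<'E'
from h import *
np.set_printoptions(precision=4,suppress=True)
S=np.load("w2.npz");P,u,v=fish(S);o=np.array([.5351,.127,.228]);a=np.array([-.602,-.2246,.766])
d=P-o;s=d@a;rad=np.linalg.norm(d-np.outer(s,a),axis=1);k=(rad<.012)&(s>.005)&(s<.08)
print(len(s[k]),np.histogram(s[k],bins=np.arange(.0,.081,.005)))
save("w2b.png",cv2.resize(S["im"][120:420,80:480],None,fx=2,fy=2))
E
```

```text
6.225 [0.4657 0.1061 0.2432] cam [[0.956, -0.28, -0.084, 0.444], [0.292, 0.917, 0.273, 0.175], [0.0, -0.285, 0.958, 0.386], [0.0, 0.0, 0.0, 1.0]] [[325.19226210127806, 0.0, 279.6219620983843], [0.0, 325.19226210127806, 209.92076673498912], [0.0, 0.0, 1.0]]
blank_a [([0.5213, 0.1274, 0.2446], 0.88)]
1969 (array([  0, 104, 115, 120, 134, 138, 166, 393, 143, 211, 219, 185,  41,
         0,   0,   0]), array([0.   , 0.005, 0.01 , 0.015, 0.02 , 0.025, 0.03 , 0.035, 0.04 ,
       0.045, 0.05 , 0.055, 0.06 , 0.065, 0.07 , 0.075, 0.08 ]))
```

View pics/w2b.png

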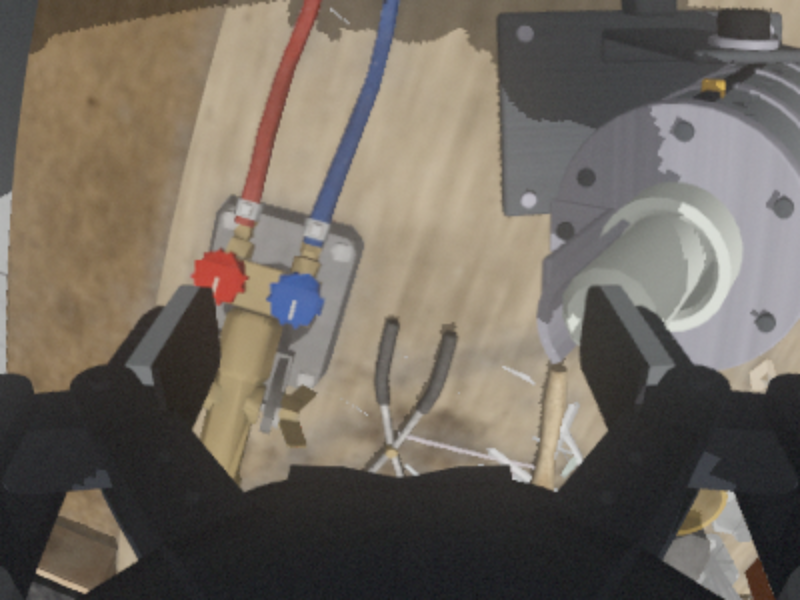

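```bash
python3 -m pendant '[85,4.4,3.7,-0.2,0,85,4.4,3.7,-0.2,0,85,4.4,3.7,-0.2,0,85,4.4,3.7,-0.2,0]' && python3 -m pendant '[85,4.4,3.7,-0.2,0,85,4.4,3.7,-0.2,0,85,0,0,0,0]';  cat > sx.py <<'E'
import sys
from h import *
S=np.load(sys.argv[1]+".npz");P,u,v=fish(S);o=np.array([.5351,.127,.228]);a=np.array([-.602,-.2246,.766])
d=P-o;s=d@a;rad=np.linalg.norm(d-np.outer(s,a),axis=1);k=(rad<.011)&(s>-.03)&(s<.09)
h,e=np.histogram(s[k]*1000,bins=np.arange(-30,91,3));print([(int(x),int(n)) for n,x in zip(h,e) if n])
E
python3 w.py w3 blank_a; python3 sx.py w3
```

```text
clock: 6.82
tcp_pos: [0.4794, 0.1111, 0.2259]
orientation: [0.989, 1.334, -0.989]
contact_force: [-3.0, -0.9, 6.6]
grip_width: 0.0853
clock: 7.2
tcp_pos: [0.4864, 0.1137, 0.2168]
orientation: [0.989, 1.334, -0.989]
contact_force: [-0.9, 0.2, 2.7]
grip_width: 0.0852
7.2 [0.4864 0.1137 0.2168] cam [[0.956, -0.28, -0.084, 0.465], [0.292, 0.917, 0.273, 0.182], [0.0, -0.285, 0.958, 0.359], [0.0, 0.0, 0.0, 1.0]] [[325.19226210127806, 0.0, 279.6219620983843], [0.0, 325.19226210127806, 209.92076673498912], [0.0, 0.0, 1.0]]
blank_a [([0.5307, 0.1351, 0.2217], 0.62), ([0.5475, 0.1513, 0.2215], 0.36)]
[(-12, 5), (-9, 16), (-6, 11), (-3, 24), (0, 250), (3, 63), (6, 65), (9, 116), (12, 114), (15, 122), (18, 121), (21, 107), (24, 45)]
```

```bash
python3 -m pendant '[85,-40,-5,0,0,85,-43,0,0,0,85,0,-18.5,51.4,0,85,0,-18.5,51.4,0,85,0,-18.5,51.4,0,85,0,-18.5,51.4,0,85,0,-18.5,51.4,0,85,0,-18.5,51.4,0,85,0,-18.5,51.4,0,85,0,-18.5,51.4,0,85,16,0,0,0.1676,85,16,0,0,0.1676,85,16,0,0,0.1676,85,16,0,0,0.1676,85,16,0,0,0.1676,85,16,0,0,0.1676,85,16,0,0,0.1676,85,16,0,0,0.1676,85,16,0,0,0.1676,85,0,0,0,0]'; python3 w.py w4 blank_b offcut
cat > bl.py <<'E'
import sys
from h import *
np.set_printoptions(precision=4,suppress=True)
S=np.load(sys.argv[1]+".npz");P,u,v=fish(S)
m=(P[:,2]>.053)&(P[:,2]<.1)&(abs(P[:,1]+.325)<.045)&(P[:,0]>.37)&(P[:,0]<.6)
k=np.zeros(S["d"].shape,np.uint8);t=np.zeros(S["d"].shape);
for zlo,zhi in((.084,.097),(.055,.07)):
    k[:]=0;s=m&(P[:,2]>zlo)&(P[:,2]<zhi);k[v[s],u[s]]=1;n,lab,st,_=cv2.connectedComponentsWithStats(k)
    for j in range(1,n):
        if st[j,4]>60:
            q=P[s][lab[v[s],u[s]]==j];q=q[q[:,2]>np.percentile(q[:,2],90)-.003];print(zlo,len(q),cv2.minEnclosingCircle((q[:,:2]*1000).astype(np.float32)),q.mean(0))
print(R.from_rotvec(r.get_obs()["orientation"]).as_matrix())
E
python3 bl.py w4
```

```text
clock: 9.8
tcp_pos: [0.4583, -0.324, 0.1543]
orientation: [2.024, 0.37, -2.029]
contact_force: [0.5, -0.0, 0.4]
grip_width: 0.085
9.8 [ 0.4583 -0.324   0.1543] cam [[0.352, 0.896, 0.27, 0.526], [-0.936, 0.338, 0.099, -0.3], [-0.002, -0.288, 0.958, 0.297], [0.0, 0.0, 0.0, 1.0]] [[325.19226210127806, 0.0, 279.6219620983843], [0.0, 325.19226210127806, 209.92076673498912], [0.0, 0.0, 1.0]]
blank_b [([0.5065, -0.326, 0.0858], 0.95), ([0.4623, -0.3243, 0.0855], 0.95)]
offcut [([0.4182, -0.3306, 0.0578], 0.62), ([0.5087, -0.3222, 0.0835], 0.27)]
0.084 1071 ((506.15936279296875, -325.59765625), 12.808353424072266) [ 0.5065 -0.3255  0.0887]
0.084 949 ((459.142578125, -326.618408203125), 12.856062889099121) [ 0.4595 -0.3266  0.0885]
0.055 52 ((464.0943603515625, -325.649169921875), 11.515417098999023) [ 0.469  -0.3239  0.0678]
0.055 601 ((411.2751159667969, -328.32110595703125), 12.844557762145996) [ 0.4118 -0.3281  0.0587]
[[ 0.0006  0.3525 -0.9358]
 [-0.0004 -0.9358 -0.3525]
 [-1.      0.0006 -0.0005]]
```

```bash
python3 -m pendant '[85,40,2.8,0,0,85,50,0,0,0,85,20,0,0,0,60,0,0,0,0,20,0,0,0,0,20,0,0,0,0,20,0,0,0,0,20,0,0,0,0,20,0,0,0,0]' 20 && python3 -m pendant '[20,-15,0,0,0,20,-40,0,0,0,20,-62,0,0,0,20,-62,0,0,0,20,-62,0,0,0,20,0,0,0,0]'; python3 w.py w5 blank_b
python3 - <<'E'
from h import *
S=np.load("w5.npz");P,u,v=fish(S);o=r.get_obs();t=o["tcp_pos"];d=P-t
k=(np.hypot(d[:,0],d[:,1])<.025)&(abs(d[:,2])<.09)
c=S["im"][v,u].astype(int);w=k&(c.min(1)>130);q=d[w];print(len(q),q.min(0),q.max(0),np.percentile(q[:,2],[2,10,50,90,98]))
for z in(-.03,-.01,.01,.03,.045):
    z0=q[abs(q[:,2]-z)<.004]; print(z,len(z0),z0.mean(0) if len(z0) else 0)
save("w5b.png",cv2.resize(S["im"][150:420,100:460],None,fx=2,fy=2))
E
```

```text
clock: 11.08
tcp_pos: [0.4611, -0.3273, 0.047]
orientation: [2.028, 0.365, -2.025]
contact_force: [-0.4, 1.6, 7.5]
grip_width: 0.0256
clock: 11.82
tcp_pos: [0.4628, -0.3286, 0.2936]
orientation: [2.033, 0.357, -2.015]
contact_force: [-1.4, 1.2, -1.9]
grip_width: 0.0255
11.825 [ 0.4628 -0.3286  0.2936] cam [[0.351, 0.9, 0.258, 0.529], [-0.937, 0.334, 0.106, -0.303], [0.009, -0.279, 0.96, 0.437], [0.0, 0.0, 0.0, 1.0]] [[325.19226210127806, 0.0, 279.6219620983843], [0.0, 325.19226210127806, 209.92076673498912], [0.0, 0.0, 1.0]]
blank_b [([0.4659, -0.3283, 0.3289], 0.84), ([0.507, -0.3243, 0.0871], 0.64)]
2547 [-0.01172187 -0.01507229  0.04372881] [0.01347084 0.00966285 0.04957342] [0.04473563 0.04571507 0.04747405 0.04830767 0.04879673]
-0.03 0 0
-0.01 0 0
0.01 0 0
0.03 0 0
0.045 2528 [ 0.00298266 -0.00203613  0.04723995]
```

View pics/w5b.png

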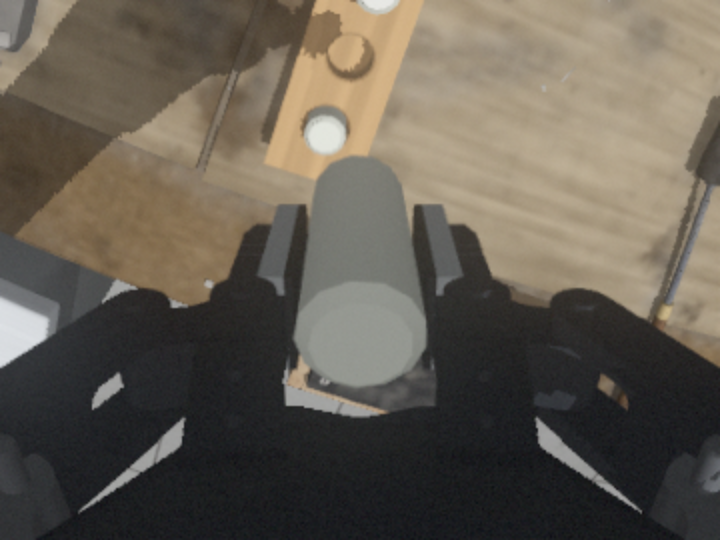

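```bash
python3 -m pendant '[20,-2,-30,-15,0,20,-2,-50,-26,0,20,-2,-50,-26,0,20,-2,-50,-26,0,20,-2,-50,-26,0,20,-2,-50,-26,0,20,-2,-50,-26,0,20,0,-50,-26,0,20,0,-21,-14,0,20,0,0,0,0]'; python3 w.py w6 apron_end muffle
cat > fit.py <<'E'
import sys
from h import *
from scipy.optimize import least_squares
np.set_printoptions(precision=4,suppress=True)
a=np.array([-.602,-.2246,.766]);X=np.array([.937,.35,0]);Y=np.array([-.35,.937,0])
def go(M,n):
    M=M[(M[:,2]>.09)]
    def f(p):
        d=M-[p[0],p[1],.228];s=d@a;rad=np.linalg.norm(d-np.outer(s,a),axis=1);return np.where((s<-.025)&(s>-.15),np.clip(rad-p[2],-.008,.008),0)
    q=least_squares(f,[.535,.129,.0417],loss="soft_l1",f_scale=.002);print(n,q.x,q.cost)
go(np.load("sideM.npy"),"side");go(np.load("topM.npy"),"top")
S=np.load("w6.npz")
m=nets.silhouettes("muffle","wrist")[0]["mask"];P=fish(S,m)[0];go(P,"w6")
t=r.get_obs();Rm=R.from_rotvec(t["orientation"]).as_matrix();print(t["tcp_pos"],Rm)
P,u,v=fish(S);d=P-t["tcp_pos"];k=(np.hypot(d[:,0],d[:,1])<.02)&(d[:,2]>.03)&(d[:,2]<.06);print("blank top rel",np.median(d[k],0),"Y",np.median(d[k]@Y),"X",np.median(d[k]@X))
o=np.array([.535,.127,.228]);e=P-o;s=e@a
k=(abs(s)<.02)&(np.hypot(e@Y,(e-np.outer(s,a))@np.cross(Y,a))<.03)
im=S["im"].copy()
for q in (o,o+.042*a-.015*np.cross(Y,a),o+.042*a):
    uu=fproj(S,q)[0];cv2.drawMarker(im,(int(uu[0]),int(uu[1])),(255,0,0),cv2.MARKER_CROSS,8,1);print(uu)
save("w6b.png",cv2.resize(im[40:400,80:480],None,fx=2,fy=2)[:, :])
E
python3 fit.py
```

```text
clock: 13.18
tcp_pos: [0.5164, 0.1245, 0.2989]
orientation: [2.021, 0.371, -2.028]
contact_force: [-0.1, -0.5, -0.4]
grip_width: 0.0258
13.175 [0.5164 0.1245 0.2989] cam [[0.355, 0.895, 0.27, 0.585], [-0.935, 0.34, 0.101, 0.149], [-0.002, -0.289, 0.957, 0.441], [0.0, 0.0, 0.0, 1.0]] [[325.19226210127806, 0.0, 279.6219620983843], [0.0, 325.19226210127806, 209.92076673498912], [0.0, 0.0, 1.0]]
apron_end [([0.584, 0.1488, 0.2115], 0.64), ([0.5089, -0.3184, 0.0713], 0.31)]
muffle [([0.5856, 0.1509, 0.2146], 0.66)]
side [0.5373 0.1314 0.0412] 0.003298927141403416
top [0.5301 0.1271 0.0447] 0.002196314635506696
w6 [0.5347 0.1267 0.0418] 0.0018652149838689197
[0.5173 0.1205 0.2999] [[-0.0016  0.3478 -0.9376]
 [-0.0011 -0.9376 -0.3478]
 [-1.      0.0005  0.0019]]
blank top rel [0.0028 0.002  0.0403] Y 0.0012839272346723638 X 0.004249266343423347
[284.6286 195.701 ]
[284.437  261.8269]
[284.8365 251.7982]
```

View pics/w6b.png

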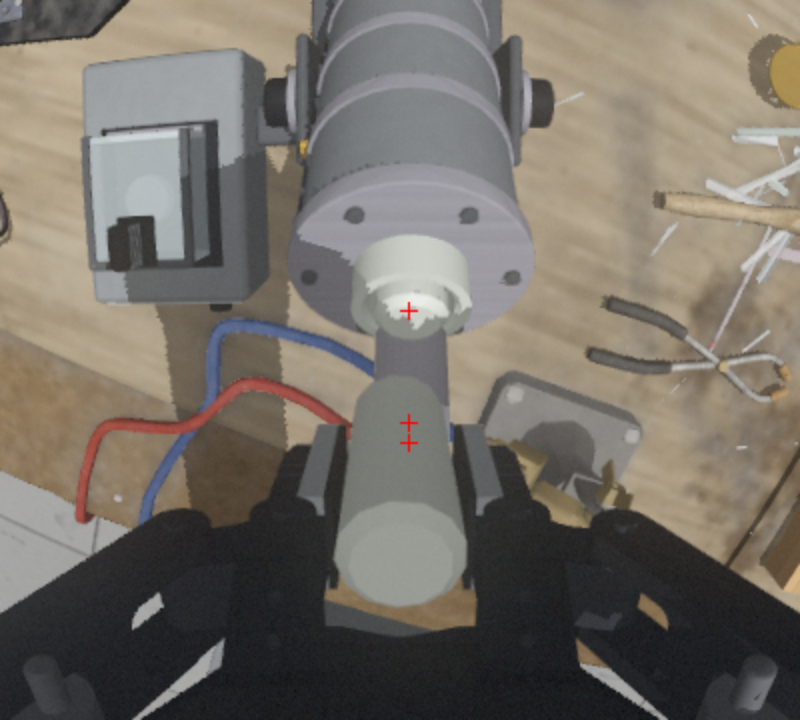

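```bash
python3 -m pendant '[20,10,0,0,0,20,10,0,0,0,20,8,0,0,0,20,0,0,0,0,20,0,0,0,0]' 20; python3 -m pendant '[20,3.6,0,3.1,0,20,3.6,0,3.1,0,20,3.6,0,3.1,0,20,3.6,0,3.1,0,20,0,0,0,0]' 20; python3 w.py w7
python3 - <<'E'
from h import *
S=np.load("w7.npz");save("w7b.png",cv2.resize(S["im"][40:400,120:440],None,fx=1.6,fy=1.6))
E
```

```text
clock: 14.0
tcp_pos: [0.5187, 0.1219, 0.273]
orientation: [2.029, 0.365, -2.025]
contact_force: [5.1, -1.0, -0.5]
grip_width: 0.0256
clock: 14.62
tcp_pos: [0.5099, 0.1188, 0.2622]
orientation: [2.038, 0.366, -2.017]
contact_force: [6.2, -1.0, 13.8]
grip_width: 0.0255
14.625 [0.5099 0.1188 0.2622] cam [[0.35, 0.901, 0.258, 0.576], [-0.937, 0.336, 0.098, 0.143], [0.001, -0.276, 0.961, 0.406], [0.0, 0.0, 0.0, 1.0]] [[325.19226210127806, 0.0, 279.6219620983843], [0.0, 325.19226210127806, 209.92076673498912], [0.0, 0.0, 1.0]]
```

View pics/w7b.png

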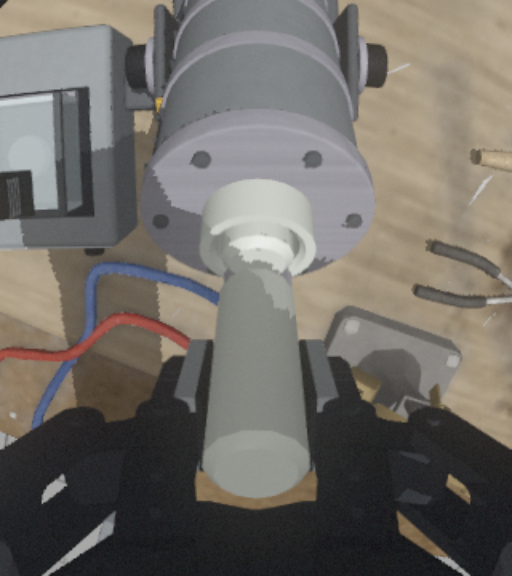

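```bash
python3 -m pendant '[20,3.5,0,2.5,0,20,3.5,0,2.5,0,20,0,0,0,0,32,0,0,0,0,36,0,0,0,0,40,0,0,0,0,40,0,0,0,0]' 20; python3 w.py w8 blank_b
cat > ax.py <<'E'
import sys
from h import *
np.set_printoptions(precision=4,suppress=True)
S=np.load(sys.argv[1]+".npz");P,u,v=fish(S);o=np.array([.5348,.1268,.228]);a=np.array([-.602,-.2246,.766]);Y=np.array([-.35,.937,0]);Zv=np.cross(a,Y)*-1
d=P-o;s=d@a;y=d@Y;l=d@np.cross(Y,a)
c=S["im"][v,u].astype(int);w=(c.max(1)-c.min(1)<40)&(c.min(1)>70)&(abs(y)<.02)&(abs(l)<.025)
for k in range(-10,95,7):
    q=w&(abs(s*1000-k)<2); 
    if q.sum()>5: print(k,q.sum(),"y",(y[q].min()*1000).round(1),(y[q].max()*1000).round(1),"l",np.percentile(l[q]*1000,[5,50,95]).round(1))
E
python3 ax.py w8
```

```text
clock: 15.55
tcp_pos: [0.501, 0.1163, 0.2511]
orientation: [2.026, 0.366, -2.028]
contact_force: [0.7, -0.1, 0.1]
grip_width: 0.0399
15.55 [0.501  0.1163 0.2511] cam [[0.351, 0.897, 0.268, 0.569], [-0.936, 0.336, 0.1, 0.141], [-0.0, -0.286, 0.958, 0.394], [0.0, 0.0, 0.0, 1.0]] [[325.19226210127806, 0.0, 279.6219620983843], [0.0, 325.19226210127806, 209.92076673498912], [0.0, 0.0, 1.0]]
blank_b [([0.5417, 0.1309, 0.231], 0.92), ([0.507, -0.3133, 0.064], 0.83), ([0.5773, 0.1482, 0.2228], 0.7)]
-10 443 y -19.8 19.9 l [-3.4 18.6 21.5]
-3 979 y -19.7 19.8 l [-6.1 11.2 21.1]
4 159 y -11.0 11.1 l [ 3.9  8.7 10.8]
11 337 y -12.9 12.3 l [ 4.7 10.7 12.6]
18 369 y -12.3 12.7 l [ 4.5 10.5 12.3]
25 394 y -12.7 12.9 l [ 4.6 10.3 12.3]
32 431 y -12.8 12.5 l [ 4.4 10.2 12.1]
39 471 y -12.4 12.9 l [ 4.   9.7 11.9]
46 486 y -19.0 13.2 l [ 3.1  9.5 11.5]
53 497 y -19.1 12.8 l [ 3.8  9.4 11.4]
60 532 y -11.9 12.5 l [ 3.4  9.3 11.3]
67 567 y -12.4 12.8 l [ 3.  9. 11.]
74 601 y -12.5 12.7 l [ 3.   8.7 10.9]
```

```bash
python3 -m pendant '[60,-30,0,0,0,85,-50,0,0,0,85,-10,0,0,-0.1676,85,-10,0,0,-0.1676,85,-9,0,0,-0.1676,85,0,0,0,-0.1676,85,0,0,0,-0.1676,85,0,0,0,-0.1676,85,0,0,0,-0.1676,85,0,0,0,-0.1676,85,0,0,0,-0.1676,85,4,-40,1,0,85,30,-32.7,1,0,85,40,0,0,0,85,0,0,0,0,85,0,0,0,0]'
```

```text
clock: 17.65
tcp_pos: [0.4333, 0.0937, 0.2877]
orientation: [0.99, 1.334, -0.988]
contact_force: [-0.5, 0.4, 0.6]
grip_width: 0.0848
```

```bash
python3 -m pendant '[85,5.75,4.8,-0.3,0,85,5.75,4.8,-0.3,0,85,5.75,4.8,-0.3,0,85,5.75,4.8,-0.3,0,85,5.75,4.8,-0.3,0]'; python3 -m pendant '[85,5.75,4.8,-0.3,0,85,5.75,4.8,-0.3,0]';  python3 w.py w9; python3 ax.py w9; python3 sx.py w9
```

```text
clock: 18.27
tcp_pos: [0.4565, 0.1021, 0.2587]
orientation: [0.991, 1.333, -0.987]
contact_force: [-2.4, -0.8, 9.2]
grip_width: 0.085
clock: 18.52
tcp_pos: [0.4657, 0.1055, 0.2473]
orientation: [0.991, 1.332, -0.987]
contact_force: [-2.8, -1.1, 9.4]
grip_width: 0.085
18.525 [0.4657 0.1055 0.2473] cam [[0.957, -0.279, -0.086, 0.444], [0.292, 0.917, 0.273, 0.174], [0.003, -0.286, 0.958, 0.39], [0.0, 0.0, 0.0, 1.0]] [[325.19226210127806, 0.0, 279.6219620983843], [0.0, 325.19226210127806, 209.92076673498912], [0.0, 0.0, 1.0]]
-10 223 y -14.2 20.0 l [-20.3  11.5  20.9]
-3 690 y -19.9 20.0 l [-15.4   9.5  19.7]
4 176 y -2.8 13.4 l [-21.    2.8  11.8]
11 186 y -3.1 13.5 l [-20.7   2.9  11.5]
18 224 y -3.0 13.2 l [-20.9   2.3  11.5]
25 242 y -3.0 13.4 l [-21.    1.7  11.4]
32 212 y -0.5 13.4 l [-11.4   4.1  11.1]
39 946 y -11.7 13.3 l [-14.2  -7.1   7.5]
46 81 y -9.7 12.0 l [-2.4  4.9 16.7]
53 79 y -10.5 12.3 l [ 6.1 11.  21.3]
60 80 y -10.1 12.3 l [12.4 16.5 20.1]
67 85 y 10.6 12.4 l [19.4 22.1 24.6]
74 11 y 4.0 11.7 l [22.6 23.6 23.9]
[(-3, 1), (3, 1), (12, 2), (15, 1), (18, 10), (21, 7), (24, 10), (27, 12), (30, 10), (33, 8), (36, 42), (39, 413), (42, 16), (45, 102), (48, 113), (51, 121), (54, 102), (57, 86), (60, 19)]
```

```bash
python3 -m pendant '[85,5.75,4.8,-0.3,0,85,5.75,4.8,-0.3,0,85,5.75,4.8,-0.3,0]'; python3 -m pendant '[85,5.75,4.8,-0.3,0,85,5.75,4.8,-0.3,0,85,0.7,0.6,0,0,85,0,0,0,0]';  python3 w.py w10; python3 sx.py w10
```

```text
clock: 18.95
tcp_pos: [0.4792, 0.1106, 0.23]
orientation: [0.991, 1.332, -0.987]
contact_force: [-3.0, -1.4, 9.0]
grip_width: 0.0853
clock: 19.45
tcp_pos: [0.4888, 0.1142, 0.2177]
orientation: [0.991, 1.333, -0.987]
contact_force: [-0.6, -0.4, 7.0]
grip_width: 0.0854
19.45 [0.4888 0.1142 0.2177] cam [[0.957, -0.279, -0.086, 0.467], [0.292, 0.917, 0.272, 0.183], [0.003, -0.285, 0.958, 0.36], [0.0, 0.0, 0.0, 1.0]] [[325.19226210127806, 0.0, 279.6219620983843], [0.0, 325.19226210127806, 209.92076673498912], [0.0, 0.0, 1.0]]
[(-15, 1), (-12, 9), (-9, 13), (-6, 8), (-3, 26), (0, 411), (3, 25), (6, 93), (9, 114), (12, 111), (15, 108), (18, 96), (21, 28)]
```

```bash
python3 -m pendant '[85,-40,-5,0,0,85,-43,0,0,0,85,0,-13,53.3,0,85,0,-13.1,53.3,0,85,0,-13.1,53.3,0,85,0,-13.1,53.3,0,85,0,-13.1,53.3,0,85,0,-13.1,53.3,0,85,0,-13.1,53.3,0,85,0,-13.1,53.3,0,85,16,0,0,0.1676,85,16,0,0,0.1676,85,16,0,0,0.1676,85,16,0,0,0.1676,85,16,0,0,0.1676,85,16,0,0,0.1676,85,16,0,0,0.1676,85,16,0,0,0.1676,85,16,0,0,0.1676,85,0,0,0,0]'; python3 -m pendant '[85,0,0,0,0]'; python3 w.py w11; python3 bl.py w11
```

```text
clock: 22.0
tcp_pos: [0.5056, -0.3258, 0.1541]
orientation: [2.024, 0.37, -2.029]
contact_force: [0.2, 0.2, 0.2]
grip_width: 0.0849
clock: 22.12
tcp_pos: [0.5066, -0.3264, 0.156]
orientation: [2.025, 0.369, -2.024]
contact_force: [0.2, -0.2, 0.2]
grip_width: 0.0852
22.125 [ 0.5066 -0.3264  0.156 ] cam [[0.354, 0.896, 0.267, 0.574], [-0.935, 0.339, 0.101, -0.302], [0.0, -0.285, 0.958, 0.299], [0.0, 0.0, 0.0, 1.0]] [[325.19226210127806, 0.0, 279.6219620983843], [0.0, 325.19226210127806, 209.92076673498912], [0.0, 0.0, 1.0]]
0.084 923 ((507.0118713378906, -325.3766784667969), 12.720641136169434) [ 0.5074 -0.3253  0.0886]
0.055 46 ((511.97320556640625, -323.72857666015625), 11.52351188659668) [ 0.517  -0.322   0.0676]
0.055 473 ((410.9471130371094, -328.5478820800781), 12.805021286010742) [ 0.4117 -0.3283  0.0586]
[[ 0.001   0.3524 -0.9358]
 [-0.0005 -0.9358 -0.3524]
 [-1.      0.0008 -0.0007]]
```

```bash
python3 -m pendant '[85,40,0,0,0,85,50,0,0,0,85,20,0,0,0,60,0,0,0,0,20,0,0,0,0,20,0,0,0,0,20,0,0,0,0,20,0,0,0,0,20,0,0,0,0,20,-15,0,0,0,20,-40,0,0,0,20,-60,0,0,0,20,-60,0,0,0,20,-60,-10,-4,0,20,-19,-30,-12,0]' 20; python3 -m pendant '[20,0,-45,-18,0,20,0,-45,-18,0,20,0,-45,-18,0,20,0,-45,-18,0,20,0,-45,-18,0,20,0,-45,-18,0,20,0,-45,-18,0,20,0,-45,-18,0,20,0,-14,-7,0,20,0,0,0,0,20,0,0,0,0,20,0,0,0,0]'; python3 w.py w12;python3 - <<'E'
from h import *
np.set_printoptions(precision=4,suppress=True)
X=np.array([.937,.35,0]);Y=np.array([-.35,.937,0])
S=np.load("w12.npz");t=r.get_obs()["tcp_pos"];P,u,v=fish(S);d=P-t;k=(np.hypot(d[:,0],d[:,1])<.02)&(d[:,2]>.025)&(d[:,2]<.06);print(t,"blank top rel",np.median(d[k],0),"Y",np.median(d[k]@Y),"X",np.median(d[k]@X))
e=np.array([.5348,.1268,.228])-t;print("mouth from tcp X,Y",e@X,e@Y,e[2])
E
```

```text
clock: 24.05
tcp_pos: [0.5079, -0.2854, 0.3053]
orientation: [2.033, 0.357, -2.02]
contact_force: [1.2, -0.2, -2.1]
grip_width: 0.0253
clock: 25.55
tcp_pos: [0.5178, 0.1181, 0.2997]
orientation: [2.028, 0.363, -2.028]
contact_force: [-0.0, -0.7, -0.9]
grip_width: 0.0252
25.55 [0.5178 0.1181 0.2997] cam [[0.348, 0.898, 0.268, 0.586], [-0.937, 0.333, 0.1, 0.142], [0.001, -0.286, 0.958, 0.442], [0.0, 0.0, 0.0, 1.0]] [[325.19226210127806, 0.0, 279.6219620983843], [0.0, 325.19226210127806, 209.92076673498912], [0.0, 0.0, 1.0]]
[0.5178 0.1184 0.2997] blank top rel [0.005  0.0013 0.0406] Y -0.00030033682048154914 X 0.006148935608152535
mouth from tcp X,Y 0.01888782316514448 0.0019480525008510902 -0.07165634513114064
```

```bash
python3 -m pendant '[20,10,-1.8,0,0,20,10,0,0,0,20,7,0,0,0,20,0,0,0,0,20,0,0,0,0]' 20; python3 -m pendant '[20,3.6,0,3.1,0,20,3.6,0,3.1,0,20,3.6,0,3.1,0,20,3.6,0,3.1,0,20,0,0,0,0]' 20;  python3 -m pendant '[20,3.5,0,2.5,0,20,3.5,0,2.5,0,20,0,0,0,0]' 20; python3 w.py w13; python3 ax.py w13
```

```text
clock: 26.22
tcp_pos: [0.5176, 0.1214, 0.2728]
orientation: [2.028, 0.366, -2.026]
contact_force: [3.4, -1.9, -0.4]
grip_width: 0.0255
clock: 26.85
tcp_pos: [0.5096, 0.1186, 0.2627]
orientation: [2.04, 0.367, -2.015]
contact_force: [5.9, -0.6, 15.6]
grip_width: 0.0254
clock: 27.22
tcp_pos: [0.5025, 0.1161, 0.2533]
orientation: [2.032, 0.366, -2.022]
contact_force: [4.2, -0.7, 7.0]
grip_width: 0.0253
27.225 [0.5025 0.1161 0.2533] cam [[0.351, 0.899, 0.263, 0.57], [-0.937, 0.336, 0.099, 0.14], [0.0, -0.281, 0.96, 0.396], [0.0, 0.0, 0.0, 1.0]] [[325.19226210127806, 0.0, 279.6219620983843], [0.0, 325.19226210127806, 209.92076673498912], [0.0, 0.0, 1.0]]
-10 434 y -19.7 19.9 l [-3.6 18.9 21.4]
-3 1000 y -20.0 19.5 l [-7.8 11.1 21. ]
4 326 y -10.6 10.2 l [0.1 4.8 9.3]
11 246 y -12.0 12.2 l [ 4.2  9.6 11.3]
18 281 y -12.4 12.4 l [ 5.1 10.8 12.9]
25 321 y -12.7 12.5 l [ 6.5 12.3 14.5]
32 360 y -12.6 12.5 l [ 8.4 14.1 16.1]
39 485 y -19.1 19.4 l [ 1.  14.7 17.5]
46 558 y -18.9 19.4 l [ 6.6 16.2 19.1]
53 633 y -18.8 19.6 l [12.1 17.7 20.5]
60 716 y -18.9 19.7 l [14.5 19.9 22.2]
67 621 y -16.2 16.0 l [16.1 21.8 23.9]
74 570 y -13.2 14.6 l [17.  22.8 24.8]
81 985 y -12.0 13.0 l [ 8.6 16.2 22.7]
```

Nearly aligned (≈12° left) with the blank tipping towards the apron. Same as before: release.

```bash
python3 -m pendant '[32,0,0,0,0,36,0,0,0,0,40,0,0,0,0,40,0,0,0,0]' 20; python3 w.py w14; python3 ax.py w14
```

```text
clock: 27.78
tcp_pos: [0.5004, 0.1155, 0.251]
orientation: [2.026, 0.366, -2.028]
contact_force: [0.0, 0.0, -1.3]
grip_width: 0.0401
27.775 [0.5004 0.1155 0.251 ] cam [[0.351, 0.897, 0.268, 0.568], [-0.936, 0.336, 0.1, 0.14], [-0.0, -0.286, 0.958, 0.394], [0.0, 0.0, 0.0, 1.0]] [[325.19226210127806, 0.0, 279.6219620983843], [0.0, 325.19226210127806, 209.92076673498912], [0.0, 0.0, 1.0]]
-10 456 y -19.6 19.5 l [-3.8 18.9 21.4]
-3 978 y -19.6 19.9 l [-5.5 11.3 21.2]
4 27 y -6.3 6.9 l [ 7.7 12.2 13.7]
11 368 y -12.8 12.3 l [ 8.6 14.2 16.1]
18 412 y -13.2 12.6 l [ 7.3 13.2 15.2]
25 434 y -12.7 12.2 l [ 6.2 12.2 14.4]
32 465 y -12.5 12.5 l [ 5.1 11.3 13.3]
39 487 y -13.1 12.9 l [ 4.3 10.3 12.3]
46 518 y -19.4 12.5 l [ 2.6  9.1 11.4]
53 522 y -19.5 12.9 l [ 2.   8.1 10.3]
60 528 y -11.7 13.2 l [1.2 7.1 9.3]
67 575 y -12.2 13.6 l [-0.1  6.1  8.1]
74 577 y -11.9 12.8 l [-0.7  5.   7.3]
81 55 y -7.9 8.1 l [0.2 2.4 3.9]
```

```bash
python3 -m pendant '[20,0,0,0,0,20,0,0,0,0,20,0,0,0,0,20,0,0,0,0]' 25; python3 w.py w15; python3 ax.py w15 | sed -n '3,13p'
```

```text
clock: 28.32
tcp_pos: [0.5008, 0.1155, 0.2513]
orientation: [2.027, 0.366, -2.027]
contact_force: [-0.2, -0.3, 0.2]
grip_width: 0.0253
28.325 [0.5008 0.1155 0.2513] cam [[0.351, 0.897, 0.267, 0.569], [-0.936, 0.336, 0.1, 0.14], [-0.0, -0.286, 0.958, 0.394], [0.0, 0.0, 0.0, 1.0]] [[325.19226210127806, 0.0, 279.6219620983843], [0.0, 325.19226210127806, 209.92076673498912], [0.0, 0.0, 1.0]]
4 14 y -8.4 6.5 l [ 7.4 12.  13.6]
11 369 y -12.6 12.6 l [ 8.6 14.3 16.2]
18 411 y -12.2 12.9 l [ 7.3 13.2 15.4]
25 444 y -12.8 12.4 l [ 6.5 12.3 14.3]
32 454 y -12.2 12.9 l [ 5.3 11.2 13.3]
39 591 y -18.9 19.3 l [-1.4  9.5 12.2]
46 634 y -20.0 19.2 l [ 3.3  8.3 11.2]
53 675 y -18.6 19.7 l [ 2.4  8.9 12.2]
60 720 y -18.8 19.6 l [ 1.   7.9 17.8]
67 579 y -15.2 15.8 l [0.4 6.2 8.6]
74 592 y -13.9 14.6 l [-0.9  5.1  7.4]
```

```bash
python3 -m pendant '[20,2.5,0,-3.2,0,20,2.8,0,-3.2,0,20,3,0,-2.5,0,20,0,0,0,0]' 25; python3 w.py w16; python3 ax.py w16 | sed -n '3,13p'
```

```text
clock: 28.88
tcp_pos: [0.5089, 0.1181, 0.2433]
orientation: [2.026, 0.364, -2.028]
contact_force: [-4.2, -3.2, 8.7]
grip_width: 0.0251
28.875 [0.5089 0.1181 0.2433] cam [[0.35, 0.897, 0.268, 0.577], [-0.937, 0.335, 0.101, 0.143], [0.001, -0.287, 0.958, 0.386], [0.0, 0.0, 0.0, 1.0]] [[325.19226210127806, 0.0, 279.6219620983843], [0.0, 325.19226210127806, 209.92076673498912], [0.0, 0.0, 1.0]]
4 389 y -12.3 12.6 l [ 8.1 13.7 15.7]
11 404 y -12.8 12.8 l [ 7.1 13.  15. ]
18 435 y -12.3 12.5 l [ 6.1 12.1 14.1]
25 501 y -19.3 18.3 l [-0.1 11.  13.4]
32 597 y -19.4 19.0 l [ 3.6  9.7 12.5]
39 621 y -19.0 19.0 l [ 4.1 10.1 12.1]
46 711 y -19.3 19.2 l [ 2.9  9.8 17.6]
53 666 y -18.3 18.4 l [ 2.5  9.  20.9]
60 573 y -12.7 12.6 l [1.6 7.3 9.5]
67 537 y -14.3 14.4 l [-5.4  4.6  8.1]
```

```bash
python3 -m pendant '[20,3.4,0,-3.6,0,20,3.4,0,-3.6,0,20,3.6,0,-3.2,0,20,0,0,0,0]' 25; python3 w.py w17; python3 ax.py w17 | sed -n '3,13p'
```

```text
clock: 29.42
tcp_pos: [0.5183, 0.1215, 0.2334]
orientation: [2.025, 0.364, -2.028]
contact_force: [-7.1, -4.7, 12.9]
grip_width: 0.025
29.425 [0.5183 0.1215 0.2334] cam [[0.35, 0.897, 0.269, 0.586], [-0.937, 0.335, 0.101, 0.146], [0.001, -0.287, 0.958, 0.376], [0.0, 0.0, 0.0, 1.0]] [[325.19226210127806, 0.0, 279.6219620983843], [0.0, 325.19226210127806, 209.92076673498912], [0.0, 0.0, 1.0]]
4 430 y -12.5 12.5 l [ 6.7 12.7 14.9]
11 495 y -19.4 18.8 l [ 0.7 11.6 14. ]
18 594 y -19.6 19.0 l [ 4.8 10.8 13.5]
25 628 y -19.1 18.8 l [ 5.2 11.1 13.3]
32 705 y -19.2 19.0 l [ 4.3 11.1 18.8]
39 666 y -18.6 18.0 l [ 3.8 10.2 22.1]
46 571 y -12.7 12.5 l [ 3.2  9.1 11.3]
53 630 y -14.3 14.2 l [-7.3  6.3 10.2]
```

```bash
python3 -m pendant '[40,0,0,0,0,60,-10,0,0,0,85,-40,0,0,0,85,-50,0,0,-0.1676,85,-20,0,0,-0.1676,85,-7,0,0,-0.1676,85,0,0,0,-0.1676,85,0,0,0,-0.1676,85,0,0,0,-0.1676,85,0,0,0,-0.1676,85,0,0,0,-0.1676,85,0,0,0,-0.1676,85,0,-40,0,0,85,30,-35,1,0,85,40,0,0,0,85,20,0,0,0,85,0,0,0,0,85,0,0,0,0]'; python3 w.py w18; python3 ax.py w18; python3 sx.py w18
```

```text
clock: 31.72
tcp_pos: [0.4482, 0.1, 0.2707]
orientation: [0.99, 1.334, -0.988]
contact_force: [-1.4, 0.1, 0.0]
grip_width: 0.0852
31.725 [0.4482 0.1    0.2707] cam [[0.956, -0.279, -0.085, 0.426], [0.292, 0.917, 0.272, 0.168], [0.002, -0.285, 0.958, 0.413], [0.0, 0.0, 0.0, 1.0]] [[325.19226210127806, 0.0, 279.6219620983843], [0.0, 325.19226210127806, 209.92076673498912], [0.0, 0.0, 1.0]]
-10 128 y -11.9 19.9 l [-20.5  11.2  20.9]
-3 512 y -19.0 20.0 l [-15.   10.9  19.9]
4 143 y -9.1 13.2 l [-20.8   5.5  14.1]
11 147 y -8.6 13.0 l [-21.    4.1  13.5]
18 161 y -5.7 13.0 l [-20.8   4.7  13. ]
25 177 y -3.4 13.4 l [-20.9   4.6  12.5]
32 173 y -6.2 13.5 l [-11.3   6.2  12.1]
39 192 y -7.2 13.2 l [-12.2   5.3  11.5]
46 177 y -7.9 13.4 l [-6.7  6.2 10.9]
53 873 y -7.3 13.5 l [-11.4   0.1   9.5]
74 51 y -3.0 13.2 l [-1.4  6.2 14.5]
81 77 y -9.4 13.2 l [ 6.  11.  19.4]
88 77 y -9.2 13.1 l [10.6 16.2 20.2]
[(-24, 2), (30, 1), (36, 3), (39, 9), (42, 24), (45, 44), (48, 51), (51, 353), (54, 328), (72, 23), (75, 103), (78, 101), (81, 114), (84, 93), (87, 46)]
```

```bash
python3 -m pendant '[85,5.75,4.8,-0.3,0,85,5.75,4.8,-0.3,0,85,5.75,4.8,-0.3,0,85,4.6,3.85,-0.2,0]'; python3 -m pendant '[85,4.6,3.85,-0.2,0,85,4.6,3.85,-0.2,0,85,3.06,2.56,-0.15,0,85,0,0,0,0]';  python3 w.py w19; python3 sx.py w19
```

```text
clock: 32.28
tcp_pos: [0.4654, 0.1063, 0.2482]
orientation: [0.99, 1.334, -0.988]
contact_force: [-3.1, -0.9, 7.1]
grip_width: 0.0852
clock: 32.78
tcp_pos: [0.4751, 0.1099, 0.2358]
orientation: [0.99, 1.334, -0.988]
contact_force: [-1.0, 0.1, 4.6]
grip_width: 0.0852
32.775 [0.4751 0.1099 0.2358] cam [[0.956, -0.279, -0.085, 0.453], [0.292, 0.917, 0.272, 0.178], [0.001, -0.285, 0.958, 0.378], [0.0, 0.0, 0.0, 1.0]] [[325.19226210127806, 0.0, 279.6219620983843], [0.0, 325.19226210127806, 209.92076673498912], [0.0, 0.0, 1.0]]
[(6, 1), (12, 4), (15, 8), (18, 4), (21, 134), (24, 288), (27, 24), (30, 104), (33, 109), (36, 117), (39, 98), (42, 58), (45, 1)]
```

Top at ≈25 mm; ~9 mm left. Small steps, watching force.

```bash
python3 -m pendant '[85,2.3,1.93,-0.1,0,85,2.3,1.93,-0.1,0,85,0,0,0,0]'; python3 -m pendant '[85,1.15,0.96,-0.05,0,85,0,0,0,0]'; python3 -m pendant '[85,1.15,0.96,-0.05,0,85,0,0,0,0]'
```

```text
clock: 33.2
tcp_pos: [0.4785, 0.1111, 0.2313]
orientation: [0.99, 1.334, -0.988]
contact_force: [-1.9, 0.4, 5.5]
grip_width: 0.0852
clock: 33.45
tcp_pos: [0.4794, 0.1114, 0.2302]
orientation: [0.99, 1.334, -0.988]
contact_force: [-2.2, -0.3, 7.4]
grip_width: 0.0849
clock: 33.7
tcp_pos: [0.4803, 0.1117, 0.2291]
orientation: [0.99, 1.334, -0.988]
contact_force: [-2.4, 0.1, 6.6]
grip_width: 0.0847
```

```bash
python3 -m pendant '[85,1.15,0.96,-0.05,0,85,0,0,0,0]'; python3 w.py w20; python3 sx.py w20
```

```text
clock: 33.95
tcp_pos: [0.4812, 0.112, 0.228]
orientation: [0.99, 1.334, -0.988]
contact_force: [-1.8, -0.3, 7.8]
grip_width: 0.0848
33.95 [0.4812 0.112  0.228 ] cam [[0.956, -0.279, -0.085, 0.46], [0.292, 0.917, 0.273, 0.18], [0.001, -0.285, 0.958, 0.371], [0.0, 0.0, 0.0, 1.0]] [[325.19226210127806, 0.0, 279.6219620983843], [0.0, 325.19226210127806, 209.92076673498912], [0.0, 0.0, 1.0]]
[(-3, 2), (0, 1), (3, 4), (6, 7), (9, 12), (12, 354), (15, 67), (18, 64), (21, 116), (24, 105), (27, 113), (30, 91), (33, 30)]
```

```bash
for i in 1; do python3 -m pendant '[85,1.15,0.96,-0.05,0,85,0,0,0,0]'; python3 -m pendant '[85,0.77,0.64,0,0,85,0,0,0,0]'; python3 -m pendant '[85,0.77,0.64,0,0,85,0,0,0,0]'; done
```

```text
clock: 34.25
tcp_pos: [0.4819, 0.1124, 0.2271]
orientation: [0.99, 1.334, -0.988]
contact_force: [-4.1, -1.6, 10.1]
grip_width: 0.0849
clock: 34.5
tcp_pos: [0.4823, 0.1125, 0.2266]
orientation: [0.989, 1.334, -0.989]
contact_force: [-5.5, -1.3, 12.4]
grip_width: 0.0853
clock: 34.75
tcp_pos: [0.4828, 0.1126, 0.2261]
orientation: [0.989, 1.334, -0.989]
contact_force: [-7.4, -1.9, 15.9]
grip_width: 0.0851
```

```bash
python3 -m pendant '[85,0.77,0.64,0,0,85,0,0,0,0]'; python3 -m pendant '[85,0.77,0.64,0,0,85,0,0,0,0]'
```

```text
clock: 35.0
tcp_pos: [0.4832, 0.1128, 0.2256]
orientation: [0.989, 1.334, -0.989]
contact_force: [-9.4, -2.1, 18.2]
grip_width: 0.0852
clock: 35.25
tcp_pos: [0.4837, 0.1129, 0.225]
orientation: [0.988, 1.334, -0.99]
contact_force: [-12.1, -3.5, 21.9]
grip_width: 0.0853
```

```bash
python3 -m pendant '[85,-4.6,-3.85,0.2,0,85,-4.6,-3.85,0.2,0,85,-45,0,0,0,85,-50,0,0,0,85,0,20.5,-48,0,85,0,20.5,-48,0,85,0,20.5,-48,0,85,12,0,0,0.1676,85,14,0,0,0.1676,85,14,0,0,0.1676,85,14,0,0,0.1676,85,14,0,0,0.1676,85,14,0,0,0.1676,70,14,0,0,0.1676,50,14,0,0,0.1676,40,14,0,0,0.1676,40,0,0,0,0,40,0,0,0,0]'; python3 w.py w21 guard_tab blank_a guard
python3 - <<'E'
from h import *
np.set_printoptions(precision=4,suppress=True)
S=np.load("w21.npz");P,u,v=fish(S)
t=r.get_obs();print(t["tcp_pos"]);print(R.from_rotvec(t["orientation"]).as_matrix())
m=(P[:,0]>.46)&(P[:,0]<.56)&(P[:,1]>.22)&(P[:,1]<.33)
for lo,hi,n in((.105,.118,"guard"),(.125,.15,"tab")):
    s=m&(P[:,2]>lo)&(P[:,2]<hi);q=P[s];print(n,len(q),cv2.minAreaRect((q[:,:2]*1000).astype(np.float32)),q[:,2].mean(),q[:,2].max())
save("w21b.png",cv2.resize(S["im"],(800,600)))
E
python3 sx.py w21
```

```text
clock: 37.5
tcp_pos: [0.4937, 0.2659, 0.2036]
orientation: [2.025, 0.369, -2.025]
contact_force: [0.1, 0.3, -0.3]
grip_width: 0.0399
37.5 [0.4937 0.2659 0.2036] cam [[0.354, 0.896, 0.267, 0.561], [-0.935, 0.339, 0.101, 0.291], [-0.0, -0.285, 0.958, 0.346], [0.0, 0.0, 0.0, 1.0]] [[325.19226210127806, 0.0, 279.6219620983843], [0.0, 325.19226210127806, 209.92076673498912], [0.0, 0.0, 1.0]]
guard_tab [([0.5186, 0.2802, 0.1099], 0.66)]
blank_a []
guard [([0.5162, 0.2752, 0.1113], 0.63)]
[0.4939 0.2659 0.2039]
[[ 0.0008  0.3508 -0.9365]
 [ 0.0005 -0.9365 -0.3508]
 [-1.     -0.0002 -0.0009]]
guard 7628 ((514.5990600585938, 273.7928771972656), (73.94239044189453, 63.514251708984375), 20.58047866821289) 0.11249843869158076 0.11782541812919267
tab 729 ((494.9989929199219, 266.3419494628906), (23.093015670776367, 13.226781845092773), 20.933443069458008) 0.13930840532497626 0.14314188392973487
[(-3, 13), (0, 27), (3, 34), (6, 46), (9, 49), (12, 152), (15, 88)]
```

View pics/w21b.png

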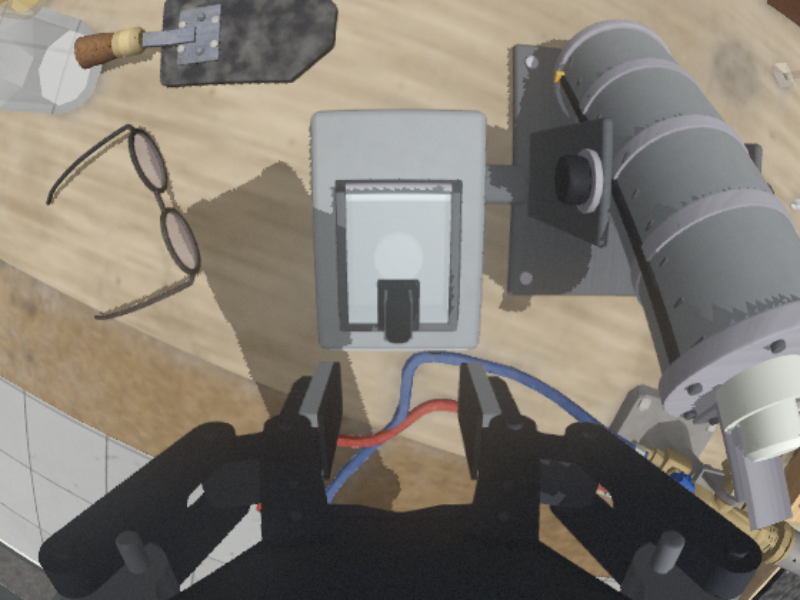

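```bash
python3 -m pendant '[40,40,0,-1,0,40,36,0,0,0,40,9.5,0,0,0,8,0,0,0,0,8,0,0,0,0,8,0,0,0,0,8,0,0,0,0]' 20; python3 -m pendant '[8,-5,0,-6.8,0,8,-5,0,-6.8,0,8,-3.6,0,-7.5,0,8,-3.6,0,-7.5,0,8,-2,0,-8.1,0,8,-2,0,-8.1,0,8,-0.4,0,-8.3,0,8,-0.4,0,-8.3,0]'; python3 -m pendant '[8,1.3,0,-8.3,0,8,1.3,0,-8.3,0,8,3,0,-7.9,0,8,3,0,-7.9,0,8,4,0,-7.4,0,8,0,0,0,0]'
```

```text
clock: 38.58
tcp_pos: [0.495, 0.2673, 0.1191]
orientation: [2.029, 0.368, -2.025]
contact_force: [-2.7, 1.9, 4.1]
grip_width: 0.0115
clock: 39.58
tcp_pos: [0.5507, 0.2883, 0.1401]
orientation: [2.024, 0.367, -2.029]
contact_force: [-5.2, 2.2, 0.8]
grip_width: 0.0116
clock: 40.33
tcp_pos: [0.5898, 0.303, 0.1278]
orientation: [2.028, 0.368, -2.026]
contact_force: [-2.2, 3.7, 4.3]
grip_width: 0.0112
```

```bash
python3 -m pendant '[20,0,0,0,0,40,0,0,0,0,40,-20,0,0,0,40,-50,0,0,0,20,0,0,60,0,0,0,0,40,0,0,0,0,0,0,0,0,0,0,0]'; python3 w.py w22 start_top guard
python3 - <<'E'
from h import *
np.set_printoptions(precision=4,suppress=True)
S=np.load("w22.npz");P,u,v=fish(S)
t=r.get_obs();print(t["tcp_pos"])
m=(P[:,0]>.47)&(P[:,0]<.56)&(P[:,1]>.22)&(P[:,1]<.33)&(P[:,2]>.088)&(P[:,2]<.105);q=P[m];print(len(q),cv2.minEnclosingCircle((q[:,:2]*1000).astype(np.float32)) if len(q) else 0,q.mean(0))
save("w22b.png",cv2.resize(S["im"][:,60:500],(800,600)))
E
```

```text
clock: 41.32
tcp_pos: [0.4969, 0.2668, 0.1986]
orientation: [2.03, 0.366, -2.025]
contact_force: [0.1, 0.8, 0.2]
grip_width: 0.0001
41.325 [0.4969 0.2668 0.1986] cam [[0.35, 0.898, 0.265, 0.564], [-0.937, 0.336, 0.099, 0.291], [-0.0, -0.283, 0.959, 0.341], [0.0, 0.0, 0.0, 1.0]] [[325.19226210127806, 0.0, 279.6219620983843], [0.0, 325.19226210127806, 209.92076673498912], [0.0, 0.0, 1.0]]
start_top [([0.5178, 0.2711, 0.0966], 0.76), ([0.5817, 0.3004, 0.1365], 0.17)]
guard []
[0.4968 0.267  0.1975]
1126 ((530.598388671875, 287.7754821777344), 40.44086837768555) [0.5167 0.2765 0.0958]
```

View pics/w22b.png

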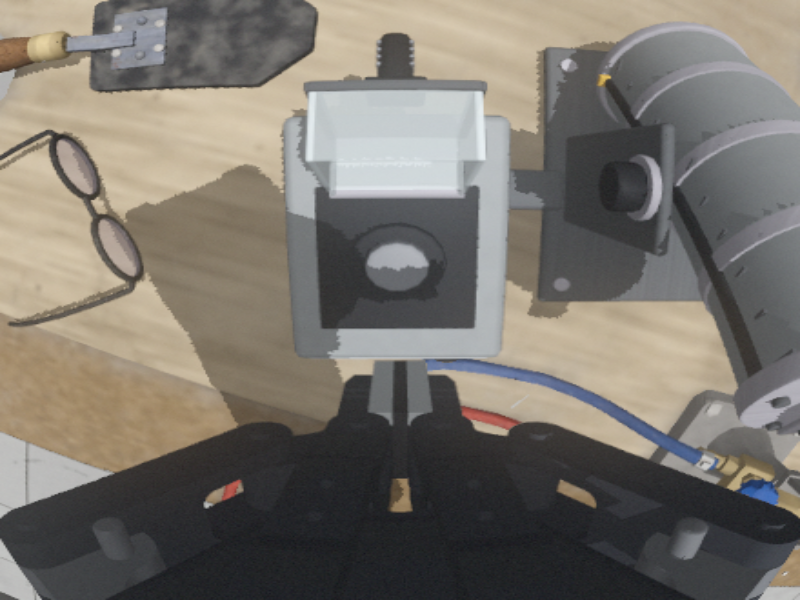

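```bash
python3 -m pendant '[0,20,1,-19,0,0,40,0,0,0,0,33,0,0,0,0,4,0,0,0,0,4,0,0,0,0,0,0,0,0]'; python3 -m pendant '[0,2.5,0,0,0,0,2.5,0,0,0,0,0,0,0,0]'
```

```text
clock: 42.22
tcp_pos: [0.5147, 0.2729, 0.0975]
orientation: [2.029, 0.367, -2.025]
contact_force: [-0.1, -0.7, -0.2]
grip_width: 0.0001
clock: 42.6
tcp_pos: [0.5148, 0.2729, 0.0921]
orientation: [2.03, 0.367, -2.025]
contact_force: [0.4, 1.0, 4.1]
grip_width: -0.0004
```

```bash
python3 -m pendant '[0,2,0,0,0,0,0,0,0,0]'; python3 -m pendant '[0,1.5,0,0,0,0,0,0,0,0]'
```

```text
clock: 42.85
tcp_pos: [0.5148, 0.2729, 0.091]
orientation: [2.03, 0.367, -2.025]
contact_force: [-1.2, -1.4, 14.5]
grip_width: 0.0
clock: 43.1
tcp_pos: [0.5149, 0.273, 0.0907]
orientation: [2.03, 0.366, -2.024]
contact_force: [-4.2, -2.5, 25.7]
grip_width: -0.0002
```

```bash
python3 -m pendant '[0,-10,0,0,0,0,-40,0,0,0,0,-50,0,20,0,0,-50,20,40,0,0,-20,40,30,0,0,0,30,0,0,0,0,0,0,0,0,0,0,0,0]'; python3 w.py w23 guard blank_a; python3 sx.py w23
python3 - <<'E'
from h import *
S=np.load("w23.npz");save("w23b.png",cv2.resize(S["im"],(800,600)))
E
```

```text
clock: 44.1
tcp_pos: [0.4623, 0.1592, 0.2537]
orientation: [2.025, 0.367, -2.028]
contact_force: [-0.0, -0.5, -0.1]
grip_width: 0.0004
44.1 [0.4623 0.1592 0.2537] cam [[0.351, 0.897, 0.269, 0.53], [-0.936, 0.337, 0.1, 0.184], [-0.001, -0.287, 0.958, 0.396], [0.0, 0.0, 0.0, 1.0]] [[325.19226210127806, 0.0, 279.6219620983843], [0.0, 325.19226210127806, 209.92076673498912], [0.0, 0.0, 1.0]]
guard [([0.5729, 0.2953, 0.13], 0.85), ([0.5656, 0.1471, 0.2239], 0.5), ([0.4148, -0.3228, 0.051], 0.34)]
blank_a [([0.5305, 0.1296, 0.2348], 0.88)]
[(-3, 1), (0, 10), (3, 15), (6, 33), (9, 53), (12, 430), (15, 564)]
```

View pics/w23b.png

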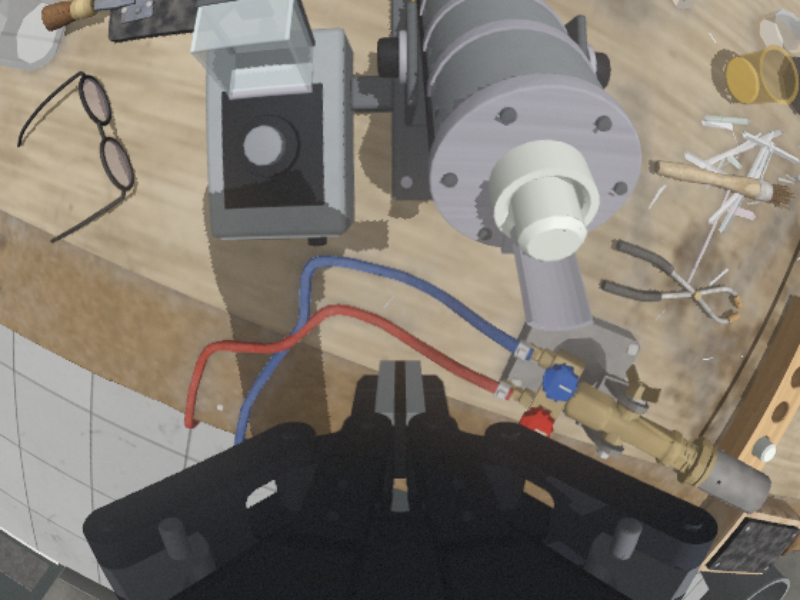

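The stack stands about 15 mm out of the rim (550,240), the cover is open (255,50), the button is clear (265,145), and the offcut is still in the block (765,450). The robot touches nothing.

```bash
python3 -c "
from bench import r
print(r.hand_in(), r.get_obs()['clock'])"
```

```text
the job is handed in; nothing more can be done
the job is handed in; nothing more can be done
```

I finished the whole job in the order asked and handed it in; the clock stood at about 44 s of the 72 s allowed.

- **Blanks:** I pushed blank_a flush, then laid the two long blanks on the apron and pushed each one in. The last one tipped about 8° too far over the apron end when I let go. I regripped it, fed it into the bore and pushed it the rest of the way.
- **Stop:** In the final press the force climbed from about 8 N to 25 N at roughly 5 N/mm. That matches the stop's spring (6 N/mm).
- **Stack height:** The top of the stack measures about 15 mm out of the rim against the expected 16 mm, within the error of my measurements. I did not read the brass pointer as a number; in the picture it sits near the foot of the jacket.
- **Guard and button:** The cover stands open by itself. The button went down about 6 mm and stopped firmly at 26 N.
- **Last picture:** The offcut is still in the block, and the bystanders in view are where they were. The robot touches nothing.

No final check failed.

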